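# Lock the tube racks onto the lab shaker

## Robot

A 6-joint arm with a two-finger parallel gripper is mounted at the origin on the work surface. World frame = base frame: x ahead of the robot, y to its left, z up, the work surface at z = 0. Lengths are in m, angles in degrees, forces in N, time in s.
With the tool pointing down it reaches from about 0.325 to 1 m from the base axis. Payload 5.1 kg.
Tool frame: the origin (TCP) lies midway between the tips of the shut fingers; the grasp point (between the pads) lies 19 mm behind it (bot.grasp_offset is the distance from the TCP to the grasp point, in m); z points along the fingers, x is the direction in which the jaws open and shut, and the axes are right-handed (so a half turn about z gives the same grasp; the last joint's range is limited). The gripper opens to 85 mm and grips with 20 to 120 N. Pads are 22 mm wide; open, the fingers measure 114 mm over their backs; the gripper's body (76 mm by 85 mm) begins 54 mm behind the grasp point. The pads swing forward as they close: fully open they stand 13 mm farther back than shut.
Start: joints at [-75.321, 7.093, 94.555, -0, 78.352, -4.733], TCP at [0.216, -0.613, 0.231] pointing down, gripper open.
Joint ranges: [-149.61, 149.61], [-58.7, 133.49], [1.44, 155.28], [-77.14, 257.14], [18.33, 153.61], [-166.67, 166.67]. Speed limits (degrees/s): [147.25, 147.25, 180, 180, 180, 180].

## Interface

Orientations are given as a 3x3 rotation matrix whose columns are the frame's x, y, z axes.
In Python, from cell import bot gives the robot as it stands.
- The arm moves only by the tool send_rows, never from a script. Its argument "targets" is a list that holds one entry, the list of rows, each a list of 7 numbers: the turn, a rotation vector about the world's x, y, z as a fraction of full scale, then the shift along the world's x, y, z as a fraction of full scale, then the opening, from -1 (shut) to 1 (fully open). In form: [[[rx, ry, rz, dx, dy, dz, gripper], ...]]. A call has 1 to 8 rows; each row shifts and turns the commanded pose from where the row before left it; what a row does not reach is not made up. Full scale, the value 1, is 3 cm for a shift and 0.08 rad for a turn. A row lasts 1/12 s, in which the tool goes at most 41.7 mm and 7.16 degrees, less where a joint would pass 70% of its speed; a pose out of reach is approached as far as the arm can. A call with a number of a shift or a turn outside -1 to 1 is refused whole. A call with a gripper value outside its range is refused whole. The fingers move at their own pace and stop on an object; "squeeze" is the grip in N (left out, the last holds). Time passes only in rows, so rows that do not move let the fingers close. It gives the time, the measured TCP pose, the force and the opening at its end, in the units of the state.
- bot.read_state(): the state, without advancing time (a new reading comes with each control period).
- bot.read_camera(name): name is "side" or "top" or "wrist"; returns (picture, depth): 480x640x3 uint8, red, green, blue; 480x640 float32, m along the optical axis (not along the pixel's ray), 0 where there is no reading.
- bot.camera_model(name): a dict with "camera_matrix" (3x3 intrinsics, pixels), "pose" (4x4, takes a point from camera to world coordinates); the wrist camera has in their place "T_tool_cam" (4x4, takes a point from camera to tool coordinates, whose origin is the TCP and whose axes are the tool frame's). Camera axes: x right, y down, z forward; pixel columns grow to the right and rows downward; lengths in m; the calibration is good to about 2 mm. A picture is of the moment at which its call begins: read the wrist's pose just before it. camera_model takes no time and is no camera call.
- bot.sign_off(): hands the job in, once; it reports no verdict.
The state is a dict: "time": time; "joints": joint angles; "joint_velocities": joint speeds; "effort": joint torques, N m; "ee_pos": TCP position; "ee_rot": TCP orientation; "wrist_force": force on the tool from outside, world axes, zero at the start; "ft_torque": the same for the moment, N m; "grip_width": finger opening in m.
Only numpy, scipy, OpenCV 4.12 (cv2) and the standard library are available. Lean on these libraries where they do the work, as an engineer would, in place of code of your own. Each camera call takes 0.05 s, during which the arm holds its last target. There are 200 camera calls.

## Task

Lock down the tube racks on the shaker: screw the lever bolt in the middle of its clamp bar in (clockwise seen from above), with its lever standing upright, until it is snug; then fold the lever all the way down onto the rubber pad on the bar. Leave the similar lever bolt on the support-stand foot alone.

Things in the scene. Friction and masses are not known exactly. Their poses are not given: they have to be found in the camera images.
- bolt (a joint): Lever bolt through the middle of the aluminium clamp bar (34 x 234 mm, top at z 125 mm) over two white tube racks on the shaker, a white box 230 x 240 mm. Value: angle screwed in, rad, clockwise from above; starts 0.2 to 0.75, hard stop (snug) at 1.571. Vertical axis; sinks 1.3 mm per rad; stiff (0.1 N m), stays put. Only the bolt stands above z 135 mm there.
- bolt_lever (a joint): Lever of that bolt: 0 = upright (start), 1.571 rad = folded flat, hard stop. Folds one way only; stiff (0.07 N m), stays where left. When the bolt is snug it folds along the bar towards the black rubber pad (24 x 22 mm, 10 mm high), which lies on the bar 52 mm from the bolt's axis.
- bolt_lever_tip (a point): Middle of that lever's free end. Black bar 20 mm wide, 12 mm thick, end 65 mm from its pivot, which lies on the bolt's axis. Axes move with the lever: z from pivot to free end, y along the pivot pin (across the 20 mm), x across the 12 mm, to the side it folds to. Upright: free end at z 210 to 212 mm, steel fork reaches 5 mm above the pivot.
- stand_bolt_lever_tip (a point): Bystander, leave alone: free end of a similar upright lever bolt on the foot of a support stand (dark plate 130 x 130 mm, aluminium block, steel rod 12 mm thick and 220 mm high, 50 mm from that bolt). This end is at z about 156 mm. Axes as for the other lever.

How it is judged (in metres and radians):
On the way:
1. the shaker's bolt is snug (within 10 degrees of its stop) with its lever still upright (within 20 degrees) (value of joint bolt above 1.396 rad and value of joint bolt_lever below 0.35 rad), for 0.2 s.
At the end, for the whole second after the job is handed in: The shaker's bolt is still snug (within 10 degrees of its stop), its lever is folded flat (within 10 degrees), and the end of the stand's lever is within 15 mm of where it started (value of joint each of bolt, bolt_lever above 1.396 rad and distance of stand_bolt_lever_tip from where it was at the start of the episode below 0.015 m); the robot touches nothing.
It fails at once if the shaker's lever is folded (by more than 35 degrees) before the bolt is snug (value of joint bolt below 1.35 rad and value of joint bolt_lever above 0.61 rad).
It fails at once if the stand's lever is moved by more than 15 mm (distance of stand_bolt_lever_tip from where it was at the start of the episode above 0.015 m).
It also fails if it takes over 45 s, if anything falls off the work surface, if the arm or the gripper's body presses on something with over 40 N, if the wrist force passes 120 N, or if a joint passes its speed limit or range.

## Working session

There is one attempt and no reset: what is moved stays moved. The work goes in short steps, Python scripts to look and compute and a tool call to move; the robot and the scene stay as the last step left them, time stands still between calls to the robot, and variables do not carry over. Pictures are saved under pics/ and viewed, on a budget of 10 in all, crops included, one or two more only if the job needs it, and the job is handed in when it is done.

Besides the shell and the picture viewer there is one more tool, called after "Call:" by a JSON object that holds its "api" and its "payload". send_rows: Moves the arm, as the interface text tells. Its arguments: {"type":"object","properties":{"targets":{"type":"array","items":{"type":"array","items":{"type":"array","items":{"type":"number","minimum":-1,"maximum":1}}}},"squeeze":{"type":"number"}},"required":["targets"]}

```bash
mkdir -p pics; ls
python3 - <<'E'
from cell import bot
import cv2,numpy as np
s=bot.read_state();print(s['time'],s['ee_pos'],s['ee_rot'],s['grip_width'])
ims=[]
for n in('top','side'):
    p,d=bot.read_camera(n);np.savez('/tmp/'+n,p=p,d=d);m=bot.camera_model(n);print(n,np.round(m['camera_matrix'],1).tolist(),np.round(m['pose'],3).tolist())
    cv2.imwrite(f'pics/{n}0.png',p[:,:,::-1])
E
```

```text
pics
0.0 [ 0.21585334 -0.61246237  0.23003926] [[ 3.32323324e-01 -9.43165393e-01 -4.99191048e-04]
 [-9.43163270e-01 -3.32323640e-01  2.01117021e-03]
 [-2.06275913e-03 -1.97540108e-04 -9.99997853e-01]] 0.08532287348666968
top [[439.4, 0.0, 321.6], [0.0, 439.4, 233.2], [0.0, 0.0, 1.0]] [[0.023, -0.992, 0.122, 0.479], [-1.0, -0.023, 0.002, -0.027], [0.001, -0.122, -0.992, 0.876], [0.0, 0.0, 0.0, 1.0]]
side [[482.4, 0.0, 321.9], [0.0, 482.4, 239.9], [0.0, 0.0, 1.0]] [[0.995, -0.042, 0.087, 0.516], [-0.094, -0.629, 0.772, -0.526], [0.022, -0.776, -0.63, 0.646], [0.0, 0.0, 0.0, 1.0]]
```

View pics/top0.png

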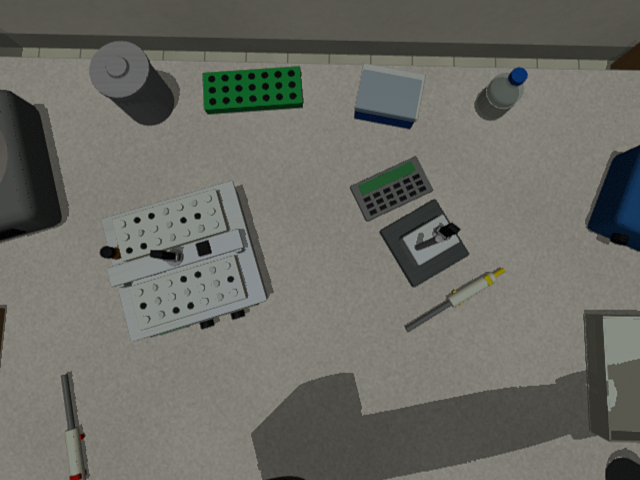

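View pics/side0.png

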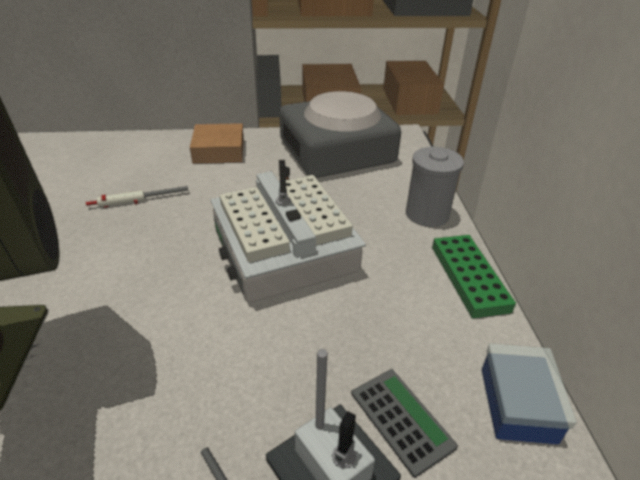

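The top view shows the shaker's bar running from (110,273) to (245,240), with the pad at (204,248) and the upright lever at about (165,255). The stand's bolt is far away at about (450,230). The side view shows the lever at (283,180) and the pad at (293,215).

```bash
cat > h.py <<'E'
import numpy as np,cv2
from cell import bot
def cloud(d,K,T):
    v,u=np.mgrid[:480,:640]
    P=np.stack([(u-K[0,2])/K[0,0]*d,(v-K[1,2])/K[1,1]*d,d],-1)
    return P@T[:3,:3].T+T[:3,3]
E
python3 - <<'E'
from h import *
for n in('top','side'):
    f=np.load(f'/tmp/{n}.npz');p,d=f['p'].astype(int),f['d'];m=bot.camera_model(n)
    W=cloud(d,np.array(m['camera_matrix']),np.array(m['pose']));z=W[...,2];v,u=np.mgrid[:480,:640]
    box=((u>100)&(u<270)&(v>180)&(v<340)) if n=='top' else ((u>210)&(u<365)&(v>150)&(v<300))
    br=p.max(-1)
    pad=box&(br<60)&(abs(z-.135)<.006)
    nn,l,st,c=cv2.connectedComponentsWithStats(pad.astype(np.uint8))
    for i in range(1,nn):
        if st[i,4]>15: print(n,'padcand',st[i],np.round(np.median(W[l==i],0),4))
    for lo,hi in((.136,.15),(.15,.17),(.17,.19),(.19,.205),(.205,.22)):
        k=box&(z>lo)&(z<hi)
        if k.sum(): print(n,lo,k.sum(),W[k].mean(0).round(4),W[k].min(0).round(3),W[k].max(0).round(3),'uv',u[k].mean().round(1),v[k].mean().round(1),'br',np.median(br[k]))
    bar=box&(abs(z-.125)<.003)
    if bar.sum()>50:
        r=cv2.minAreaRect(W[bar][:,:2].astype(np.float32)*1000);print(n,'bar',bar.sum(),r,cv2.boxPoints(r).round(1).tolist())
        q=W[bar][:,:2];print(q.mean(0),np.linalg.svd(q-q.mean(0),full_matrices=False)[2][0])
E
```

```text
top padcand [196 241  15  15 169] [0.5402 0.1745 0.1351]
top padcand [170 250  12  10  24] [0.5328 0.2165 0.1311]
top 0.136 93 [0.5304 0.1962 0.1412] [0.515 0.163 0.136] [0.552 0.234 0.15 ] uv 188.7 253.3 br 29.0
top 0.15 58 [0.5227 0.2171 0.1564] [0.516 0.211 0.15 ] [0.531 0.237 0.169] uv 173.0 256.9 br 47.5
top 0.17 43 [0.5222 0.2177 0.1795] [0.518 0.215 0.17 ] [0.529 0.234 0.19 ] uv 167.7 256.2 br 5.0
top 0.19 35 [0.522  0.2181 0.1981] [0.518 0.215 0.191] [0.529 0.233 0.205] uv 163.3 255.5 br 6.0
top 0.205 109 [0.5239 0.2239 0.2112] [0.518 0.215 0.205] [0.53  0.234 0.214] uv 156.4 253.6 br 17.0
top bar 2215 ((540.5836181640625, 231.4859161376953), (70.7620620727539, 235.5880126953125), 18.340438842773438) [[469.8999938964844, 332.20001220703125], [544.0999755859375, 108.5], [611.2000122070312, 130.8000030517578], [537.0999755859375, 354.3999938964844]]
[0.52185759 0.23234684] [ 0.28744475 -0.95779722]
side padcand [287 211  13   9  88] [0.5416 0.171  0.1365]
side 0.136 137 [0.534  0.1929 0.1396] [0.516 0.165 0.136] [0.554 0.231 0.15 ] uv 288.2 206.8 br 74.0
side 0.15 83 [0.5247 0.2186 0.1582] [0.517 0.211 0.15 ] [0.532 0.236 0.169] uv 282.3 190.4 br 74.0
side 0.17 66 [0.5248 0.2183 0.1801] [0.519 0.214 0.17 ] [0.53  0.221 0.19 ] uv 282.0 180.3 br 47.0
side 0.19 47 [0.5252 0.2184 0.1972] [0.52  0.215 0.191] [0.531 0.222 0.204] uv 281.9 172.0 br 43.0
side 0.205 65 [0.5245 0.2238 0.2118] [0.519 0.216 0.206] [0.53  0.236 0.216] uv 281.2 163.3 br 54.0
side bar 907 ((539.4102783203125, 230.95620727539062), (69.29651641845703, 234.81028747558594), 16.76485252380371) [[472.3999938964844, 333.3999938964844], [540.0999755859375, 108.5], [606.5, 128.5], [538.7000122070312, 353.3999938964844]]
[0.52763163 0.21107158] [ 0.30658069 -0.95184467]
```

Run:
```python
from h import *
for n in('top','side'):
    f=np.load(f'/tmp/{n}.npz');d=f['d'];m=bot.camera_model(n)
    W=cloud(d,np.array(m['camera_matrix']),np.array(m['pose']));z=W[...,2]
    k=(z>.207)&(z<.218)&(abs(W[...,0]-.524)<.03)&(abs(W[...,1]-.224)<.03)
    print(n,k.sum(),cv2.minAreaRect(W[k][:,:2].astype(np.float32)*1000), z[k].mean())
    k=(z>.03)&(z<.3)&(abs(W[...,1])<.4)&(W[...,0]<.5)&(W[...,0]>.1); print('obst near path',k.sum(), W[k].min(0) if k.any() else '',W[k].max(0) if k.any() else '')
    k=(z>.19)&(abs(W[...,1]+.2)<.15)&(W[...,0]>.4)&(W[...,0]<.8); print('rod',k.sum(), np.median(W[k],0) if k.any() else '')
```

```text
top 105 ((524.0325317382812, 224.33123779296875), (10.913434982299805, 19.146121978759766), 1.3788036108016968) 0.21144390277428365
obst near path 7782 [ 0.18536993 -0.00820637  0.03010368] [0.49999947 0.33894012 0.19311187]
rod 88 [ 0.55493054 -0.19860088  0.21871122]
side 57 ((524.2144165039062, 226.50506591796875), (20.33043670654297, 10.807480812072754), 88.06037139892578) 0.21255312681370003
obst near path 9789 [ 0.1351571  -0.02836341  0.03006298] [0.49999966 0.34058712 0.29999097]
rod 251 [ 0.5555985  -0.20270256  0.21112627]
```

Call:
{"api": "send_rows", "payload": {"targets": [[[0,0,0,0,0,1,1],[0,0,0.5,0.1,0.5,1,1],[0,0,1,0.3,1,1,1],[0,0,1,0.35,1,0.5,1],[0,0,1,0.35,1,0,1],[0,0,1,0.35,1,0,1],[0,0,1,0.35,1,0,1],[0,0,1,0.35,1,0,1]]]}}

```text
time: 0.77
ee_pos: [0.2803, -0.4176, 0.3347]
ee_rot: [[0.759, -0.651, -0.0], [-0.651, -0.759, 0.001], [-0.0, -0.0, -1.0]]
wrist_force: [-0.3, 0.3, 0.1]
grip_width: 0.085
```

Call:
{"api": "send_rows", "payload": {"targets": [[[0,0,1,0.38,1,0,1],[0,0,1,0.38,1,0,1],[0,0,1,0.38,1,0,1],[0,0,1,0.38,1,0,1],[0,0,1,0.38,1,0,1],[0,0,1,0.38,1,0,1],[0,0,1,0.38,1,0,1],[0,0,1,0.38,1,0,1]]]}}

```text
time: 1.43
ee_pos: [0.3713, -0.1776, 0.3347]
ee_rot: [[0.998, -0.068, -0.0], [-0.068, -0.998, 0.0], [-0.0, -0.0, -1.0]]
wrist_force: [0.7, 0.3, 0.1]
grip_width: 0.0852
```

Call:
{"api": "send_rows", "payload": {"targets": [[[0,0,1,0.38,1,0,1],[0,0,0.1,0.38,1,0,1],[0,0,0,0.38,1,0,1],[0,0,0,0.38,1,0,1],[0,0,0,0.38,1,0,1],[0,0,0,0.38,1,0,1],[0,0,0,0.38,1,0,1],[0,0,0,0.38,1,0,1]]]}}

```text
time: 2.1
ee_pos: [0.4625, 0.0625, 0.3347]
ee_rot: [[1.0, 0.016, -0.0], [0.016, -1.0, -0.0], [-0.0, 0.0, -1.0]]
wrist_force: [0.7, -0.2, -0.1]
grip_width: 0.0853
```

Call:
{"api": "send_rows", "payload": {"targets": [[[0,0,0,0.38,1,0,1],[0,0,0,0.38,1,0,1],[0,0,0,0.38,1,0,1],[0,0,0,0.38,1,0,1],[0,0,0,0.38,1,0,1],[0,0,0,0.1,0.4,0,1],[0,0,0,0,0,0,1]]]}}

```text
time: 2.68
ee_pos: [0.5225, 0.2247, 0.3339]
ee_rot: [[1.0, 0.019, -0.002], [0.019, -1.0, -0.0], [-0.002, 0.0, -1.0]]
wrist_force: [-0.2, -1.1, -0.4]
grip_width: 0.0855
```

```bash
cat >> h.py <<'E'
def wrist():
    s=bot.read_state();p,d=bot.read_camera('wrist');m=bot.camera_model('wrist')
    T=np.eye(4);T[:3,:3]=s['ee_rot'];T[:3,3]=s['ee_pos']
    return s,p,d,cloud(d,np.array(m['camera_matrix']),T@np.array(m['T_tool_cam']))
E
python3 - <<'E'
from h import *
s,p,d,W=wrist();cv2.imwrite('pics/w1.png',p[:,:,::-1]);np.savez('/tmp/w1',p=p,d=d,W=W)
print(s['ee_pos'],np.degrees(np.arctan2(s['ee_rot'][1][0],s['ee_rot'][0][0])),s['joints'])
z=W[...,2];near=(abs(W[...,0]-.53)<.05)&(abs(W[...,1]-.21)<.08)&(d>0)
k=near&(z>.205)&(z<.22);print('tip',k.sum(),cv2.minAreaRect(W[k][:,:2].astype(np.float32)*1000) if k.any() else '')
k=near&(abs(z-.135)<.005)&(p.max(-1)<60);print('pad',k.sum(),np.median(W[k],0) if k.any() else '')
E
```

```text
[0.5224508  0.22474153 0.3339427 ] 1.0966610502879148 [ 1.78603681e+01 -5.63796884e+00  9.76565656e+01  1.57588372e-02
  8.81022606e+01  1.67631479e+01]
tip 470 ((524.0814819335938, 226.977783203125), (19.58980941772461, 11.678462982177734), 88.17350769042969)
pad 558 [0.53984377 0.17951768 0.13569509]
```

View pics/w1.png

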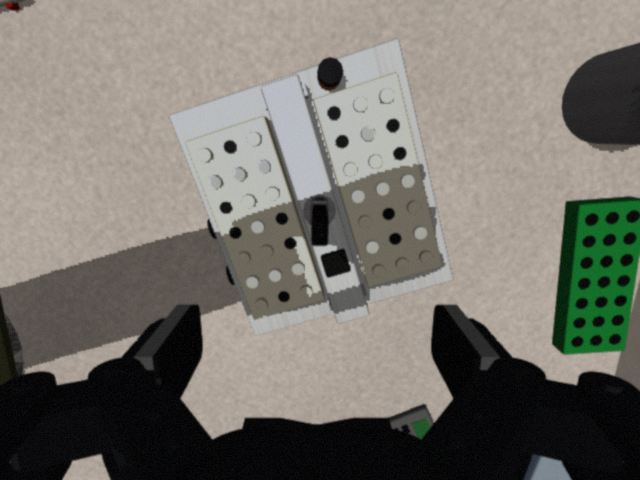

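The wrist view shows the lever end at (320,225), the pad at (335,262), and the bar sloping between the racks. The tip is at (0.524, 0.226), with the lever's x axis at about -2°. I go down and grip across the 12 mm.

Call:
{"api": "send_rows", "payload": {"targets": [[[0,0,-0.63,0.05,0.03,-0.9,1],[0,0,0,0,0,-0.9,1],[0,0,0,0,0,-0.9,1],[0,0,0,0,0,-0.9,1],[0,0,0,0,0,-0.9,1],[0,0,0,0,0,-0.93,1],[0,0,0,0,0,0,1]]]}}

```text
time: 3.32
ee_pos: [0.5199, 0.2208, 0.1655]
ee_rot: [[0.999, -0.036, -0.011], [-0.036, -0.999, -0.004], [-0.011, 0.004, -1.0]]
wrist_force: [-1.4, 0.2, -0.7]
grip_width: 0.0854
```

Call:
{"api": "send_rows", "payload": {"targets": [[[0,0,0,0,0,0,-0.4],[0,0,0,0,0,0,-0.65],[0,0,0,0,0,0,-1],[0,0,0,0,0,0,-1],[0,0,0,0,0,0,-1],[0,0,0,0,0,0,-1],[0,0,0,0,0,0,-1],[0,0,0,0,0,0,-1]]], "squeeze": 30}}

```text
time: 3.98
ee_pos: [0.5244, 0.2239, 0.1735]
ee_rot: [[0.999, -0.034, 0.001], [-0.034, -0.999, 0.0], [0.001, -0.0, -1.0]]
wrist_force: [-3.4, -1.9, 4.9]
grip_width: 0.0118
```

Run:
```python
from h import *
s=bot.read_state();print(s['ee_pos'],s['ee_rot'],s['wrist_force'],s['ft_torque'],s['grip_width'])
p,d=bot.read_camera('side');cv2.imwrite('pics/s1.png',cv2.resize(p[120:300,180:420,::-1],None,fx=3,fy=3))
```

```text
[0.52435442 0.22394171 0.17350103] [[ 9.99421056e-01 -3.40079790e-02  1.00460596e-03]
 [-3.40084235e-02 -9.99421454e-01  4.28702832e-04]
 [ 9.89445434e-04 -4.62619702e-04 -9.99999403e-01]] [-3.42146801 -1.90282983  4.94872743] [-0.01954095  0.41099197  0.03933545] 0.011775160282635689
```

View pics/s1.png

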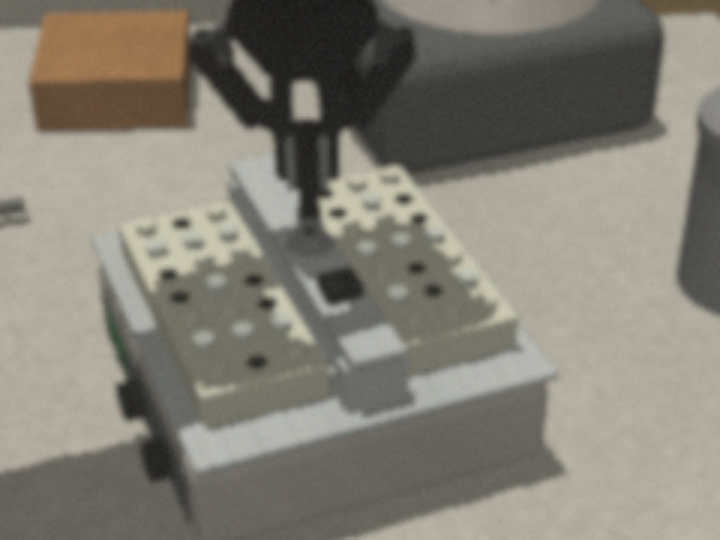

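The fingers hold the lever at (308,190) in this crop, upright, with a width of 11.8 mm. Now the clockwise turn.

Call:
{"api": "send_rows", "payload": {"targets": [[[0,0,-0.4,0,0,0,-1],[0,0,-0.8,0,0,-0.004,-1],[0,0,-0.8,0,0,-0.004,-1],[0,0,-0.8,0,0,-0.004,-1],[0,0,-0.8,0,0,-0.004,-1],[0,0,-0.8,0,0,-0.004,-1],[0,0,-0.8,0,0,-0.004,-1],[0,0,-0.8,0,0,-0.004,-1]]], "squeeze": 50}}

```text
time: 4.7
ee_pos: [0.5235, 0.2242, 0.1728]
ee_rot: [[0.869, -0.494, -0.002], [-0.494, -0.869, 0.001], [-0.002, 0.0, -1.0]]
wrist_force: [-6.0, 0.5, 8.8]
grip_width: 0.0114
```

```bash
cat > st.py <<'E'
from h import *
s=bot.read_state();R=s['ee_rot'];print(np.round(s['ee_pos'],4),'yaw',np.degrees(np.arctan2(R[1][0],R[0][0])),'F',np.round(s['wrist_force'],1),'T',np.round(s['ft_torque'],3),s['grip_width'],'j6',s['joints'][5])
E
python3 st.py
```

```text
[0.5235 0.2242 0.1728] yaw -29.627755419176363 F [-6.   0.5  8.8] T [0.174 1.163 0.063] 0.011402818121155692 j6 47.35583264198583
```

Call:
{"api": "send_rows", "payload": {"targets": [[[0,0,-0.8,0,0,-0.004,-1],[0,0,-0.8,0,0,-0.004,-1],[0,0,-0.8,0,0,-0.004,-1],[0,0,-0.8,0,0,-0.004,-1],[0,0,-0.8,0,0,-0.004,-1],[0,0,-0.8,0,0,-0.004,-1],[0,0,-0.8,0,0,-0.004,-1],[0,0,-0.8,0,0,-0.004,-1]]]}}

```text
time: 5.37
ee_pos: [0.5227, 0.225, 0.1721]
ee_rot: [[0.516, -0.857, -0.003], [-0.857, -0.516, 0.002], [-0.004, 0.002, -1.0]]
wrist_force: [-7.8, 3.4, 9.9]
grip_width: 0.0117
```

```bash
python3 st.py
```

```text
[0.5227 0.225  0.1721] yaw -58.961895886445944 F [-7.8  3.4  9.9] T [0.508 1.696 0.126] 0.011715751308297911 j6 76.69309138654334
```

Call:
{"api": "send_rows", "payload": {"targets": [[[0,0,-0.8,0,0,0,-1],[0,0,-0.8,0,0,0,-1],[0,0,-0.6,0,0,0,-1],[0,0,-0.6,0,0,0,-1],[0,0,-0.3,0,0,0,-1],[0,0,0,0,0,0,-1]]]}}

```text
time: 5.87
ee_pos: [0.5225, 0.2254, 0.1718]
ee_rot: [[0.292, -0.956, -0.004], [-0.956, -0.292, 0.003], [-0.004, 0.003, -1.0]]
wrist_force: [-9.3, 3.9, 9.7]
grip_width: 0.0114
```

```bash
python3 st.py
```

```text
[0.5225 0.2254 0.1718] yaw -73.02651665469085 F [-9.3  3.9  9.7] T [0.75  1.611 0.162] 0.01138835768057879 j6 90.76424263824322
```

Call:
{"api": "send_rows", "payload": {"targets": [[[0,0,-0.4,0,0,0,-1],[0,0,-0.4,0,0,0,-1],[0,0,0,0,0,0,-1]]]}}

```text
time: 6.12
ee_pos: [0.5224, 0.2255, 0.1718]
ee_rot: [[0.232, -0.973, -0.004], [-0.973, -0.232, 0.003], [-0.004, 0.003, -1.0]]
wrist_force: [-9.4, 4.2, 8.7]
grip_width: 0.0114
```

```bash
python3 st.py
```

```text
[0.5224 0.2255 0.1718] yaw -76.57825236751727 F [-9.4  4.2  8.7] T [0.784 1.673 0.82 ] 0.011390186322150614 j6 94.33601365180654
```

Call:
{"api": "send_rows", "payload": {"targets": [[[0,0,-0.4,0,0,0,-1],[0,0,-0.4,0,0,0,-1],[0,0,0,0,0,0,-1],[0,0,0,0,0,0,-1]]]}}

```text
time: 6.45
ee_pos: [0.5224, 0.2256, 0.1718]
ee_rot: [[0.172, -0.985, -0.004], [-0.985, -0.172, 0.003], [-0.003, 0.003, -1.0]]
wrist_force: [-9.6, 4.4, 8.3]
grip_width: 0.0113
```

```bash
python3 st.py
```

```text
[0.5224 0.2256 0.1718] yaw -80.07165558924342 F [-9.6  4.4  8.3] T [0.842 1.704 1.433] 0.011284970116411582 j6 97.85633002857686
```

The torque climbed from 0.16 to 1.4 N m between yaw -73° and -80°, so the bolt is at its stop. I release the windup, open and rise.

Call:
{"api": "send_rows", "payload": {"targets": [[[0,0,0.5,0,0,0,-1],[0,0,0.4,0,0,0,-1],[0,0,0,0,0,0,-1],[0,0,0,0,0,0,-0.4],[0,0,0,0,0,0,-0.2],[0,0,0,0,0,0,0.3],[0,0,0,0,0,0,0.3],[0,0,0,0,0,0,0.3]]]}}

```text
time: 7.12
ee_pos: [0.524, 0.2234, 0.17]
ee_rot: [[0.238, -0.971, -0.0], [-0.971, -0.238, -0.0], [0.0, 0.0, -1.0]]
wrist_force: [0.4, -0.2, -0.1]
grip_width: 0.0554
```

Call:
{"api": "send_rows", "payload": {"targets": [[[0,0,0,0,0,0.8,0.3],[0,0,0,0,0,0.8,0.3],[0,0,0,0,0,0.8,0.3],[0,0,0,0,0,0.8,0.3],[0,0,0,0,0,0.8,0.3],[0,0,0,0,0,0,0.3]]]}}

```text
time: 7.62
ee_pos: [0.5264, 0.2242, 0.2969]
ee_rot: [[0.238, -0.971, 0.01], [-0.971, -0.238, 0.003], [-0.001, -0.01, -1.0]]
wrist_force: [-0.7, 0.7, 0.5]
grip_width: 0.0555
```

```bash
python3 st.py
python3 - <<'E'
from h import *
s,p,d,W=wrist();cv2.imwrite('pics/w2.png',p[:,:,::-1])
z=W[...,2];near=(abs(W[...,0]-.53)<.05)&(abs(W[...,1]-.21)<.08)&(d>0)
k=near&(z>.200)&(z<.22);print('tip',k.sum(),cv2.minAreaRect(W[k][:,:2].astype(np.float32)*1000) if k.any() else '',np.median(z[k]))
k=near&(abs(z-.135)<.005)&(p.max(-1)<60);print('pad',k.sum(),np.median(W[k],0) if k.any() else '')
E
```

```text
[0.5264 0.2242 0.2969] yaw -76.24496374098513 F [-0.7  0.7  0.5] T [ 0.04  -0.016 -0.012] 0.05553003889501275 j6 93.94395161264558
tip 640 ((524.1478881835938, 226.09564208984375), (20.435136795043945, 11.974676132202148), 18.229623794555664) 0.21068269989306843
pad 765 [0.5410997  0.17860055 0.13590103]
```

View pics/w2.png

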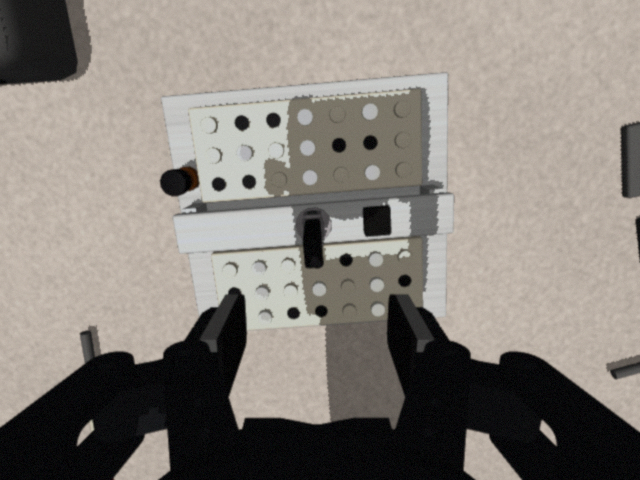

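The lever is upright at (313,243). Its long side lies across the bar at 18.2°, so it folds at -71.8°, along the bar to the pad at (377,220). The bolt is snug. Next I shut the fingers, go down behind the lever and push it.

Call:
{"api": "send_rows", "payload": {"targets": [[[0,0,0.87,-0.2,0.67,0,-1],[0,0,0,-0.21,0.67,0,-1],[0,0,0,0,0,0,-1],[0,0,0,0,0,0,-1],[0,0,0,0,0,0,-1],[0,0,0,0,0,-0.5,-1],[0,0,0,0,0,-0.5,-1],[0,0,0,0,0,0,-1]]]}}

```text
time: 8.33
ee_pos: [0.5104, 0.2624, 0.2563]
ee_rot: [[0.304, -0.953, -0.006], [-0.953, -0.304, -0.003], [0.001, 0.006, -1.0]]
wrist_force: [-0.4, 0.2, -1.5]
grip_width: -0.0002
```

Call:
{"api": "send_rows", "payload": {"targets": [[[0,0,0,0,0,-0.6,-1],[0,0,0,0,0,-0.6,-1],[0,0,0,0,0,-0.6,-1],[0,0,0,0,0,-0.6,-1],[0,0,0,0,0,-0.4,-1],[0,0,0,0,0,-0.1,-1],[0,0,0,0,0,0,-1],[0,0,0,0,0,0,-1]]]}}

```text
time: 9.0
ee_pos: [0.5124, 0.2639, 0.1745]
ee_rot: [[0.305, -0.952, 0.001], [-0.952, -0.305, 0.0], [-0.0, -0.001, -1.0]]
wrist_force: [0.2, -0.3, 0.7]
grip_width: 0.0002
```

```bash
python3 st.py
```

```text
[0.5124 0.2639 0.1745] yaw -72.25664799331601 F [ 0.2 -0.3  0.7] T [-0.009  0.006 -0.052] 0.00016695975206443907 j6 94.17057651183988
```

Call:
{"api": "send_rows", "payload": {"targets": [[[0,0,0,0.103,-0.317,0,-1],[0,0,0,0.103,-0.317,0,-1],[0,0,0,0.103,-0.317,0,-1],[0,0,0,0.103,-0.317,0,-1],[0,0,0,0.103,-0.317,0,-1],[0,0,0,0.103,-0.317,0,-1],[0,0,0,0,0,0,-1]]]}}

```text
time: 9.58
ee_pos: [0.531, 0.2047, 0.1735]
ee_rot: [[0.303, -0.953, 0.0], [-0.953, -0.303, -0.001], [0.001, 0.0, -1.0]]
wrist_force: [-0.0, 0.3, -0.1]
grip_width: -0.0004
```

```bash
python3 st.py;python3 - <<'E'
from h import *
p,d=bot.read_camera('side');cv2.imwrite('pics/s2.png',cv2.resize(p[120:300,180:420,::-1],None,fx=3,fy=3))
E
```

```text
[0.531  0.2047 0.1735] yaw -72.34711062896612 F [-0.   0.3 -0.1] T [-0.006 -0.009 -0.001] -0.00037626374617843593 j6 88.08110099768884
```

View pics/s2.png

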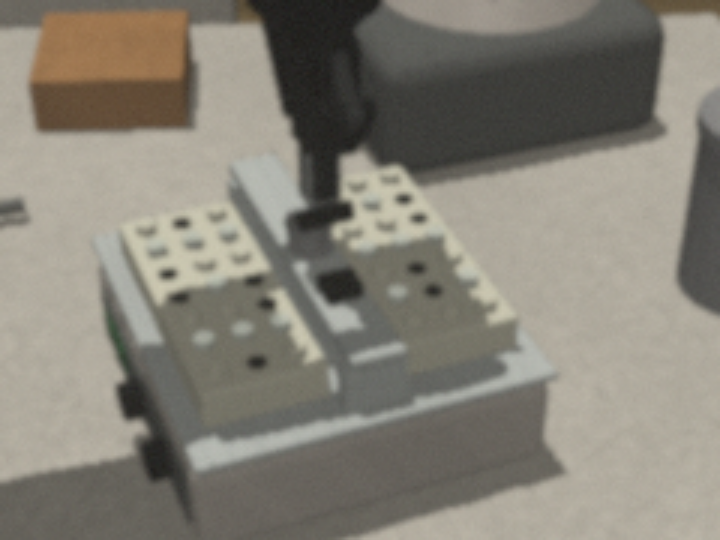

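The lever's end is at (320,215) in the crop, leaning towards the pad with the finger behind it. Next I push forward and down along the arc.

Call:
{"api": "send_rows", "payload": {"targets": [[[0,0,0,0.06,-0.18,-0.1,-1],[0,0,0,0.06,-0.18,-0.12,-1],[0,0,0,0.06,-0.18,-0.15,-1],[0,0,0,0.05,-0.16,-0.15,-1],[0,0,0,0.03,-0.09,-0.13,-1],[0,0,0,0,0,0,-1],[0,0,0,0,0,0,-1]]]}}

```text
time: 10.22
ee_pos: [0.5378, 0.1826, 0.1532]
ee_rot: [[0.305, -0.952, -0.001], [-0.952, -0.305, -0.001], [0.0, 0.001, -1.0]]
wrist_force: [0.1, 0.4, 0.5]
grip_width: -0.0001
```

```bash
python3 st.py
```

```text
[0.5378 0.1826 0.1532] yaw -72.25630211022526 F [0.1 0.4 0.5] T [-0.015  0.046 -0.021] -0.00013652702704504234 j6 85.62175541756783
```

Call:
{"api": "send_rows", "payload": {"targets": [[[0,0,0,0,0,-0.07,-1],[0,0,0,0,0,-0.06,-1],[0,0,0,0,0,0,-1],[0,0,0,0,0,0,-1]]]}}

```text
time: 10.55
ee_pos: [0.5384, 0.183, 0.1506]
ee_rot: [[0.305, -0.952, 0.001], [-0.952, -0.305, -0.001], [0.001, -0.001, -1.0]]
wrist_force: [-1.2, -2.3, 2.8]
grip_width: -0.0001
```

```bash
python3 st.py
```

```text
[0.5384 0.183  0.1506] yaw -72.21980005211121 F [-1.2 -2.3  2.8] T [-0.328  0.001 -0.015] -0.00012028032755791731 j6 85.61775046355581
```

Call:
{"api": "send_rows", "payload": {"targets": [[[0,0,0,0,0,-0.06,-1],[0,0,0,0,0,0,-1],[0,0,0,0,0,0,-1]]]}}

```text
time: 10.8
ee_pos: [0.5388, 0.1829, 0.15]
ee_rot: [[0.305, -0.952, 0.002], [-0.952, -0.305, -0.001], [0.001, -0.001, -1.0]]
wrist_force: [-1.0, -2.9, 8.3]
grip_width: -0.0001
```

```bash
python3 st.py
```

```text
[0.5388 0.1829 0.15  ] yaw -72.2215112076901 F [-1.  -2.9  8.3] T [-0.55   0.398  0.054] -0.0001498801432183075 j6 85.61458576376799
```

Call:
{"api": "send_rows", "payload": {"targets": [[[0,0,0,0,0,-0.07,-1],[0,0,0,0,0,0,-1],[0,0,0,0,0,0,-1]]]}}

```text
time: 11.05
ee_pos: [0.5397, 0.183, 0.1495]
ee_rot: [[0.305, -0.952, 0.004], [-0.952, -0.305, -0.0], [0.001, -0.004, -1.0]]
wrist_force: [-3.4, -3.1, 12.4]
grip_width: 0.0003
```

```bash
python3 st.py
```

```text
[0.5397 0.183  0.1495] yaw -72.22314542373158 F [-3.4 -3.1 12.4] T [-0.571  0.458  0.076] 0.00028122851720265403 j6 85.61440886350836
```

Call:
{"api": "send_rows", "payload": {"targets": [[[0,0,0,0,0,0.3,-1],[0,0,0,0,0,0.8,-1],[0,0,0,0,0,0.8,-1],[0,0,0,0,0,0.8,-1],[0,0,0,0,0,0.8,-1],[0,0,0,0,0,0.8,-1],[0,0,0,0,0,0,-1],[0,0,0,0,0,0,-1]]]}}

```text
time: 11.72
ee_pos: [0.5387, 0.1836, 0.2767]
ee_rot: [[0.305, -0.952, 0.003], [-0.952, -0.305, 0.001], [-0.0, -0.003, -1.0]]
wrist_force: [0.1, -0.5, 0.2]
grip_width: 0.0002
```

```bash
python3 st.py
python3 - <<'E'
from h import *
s,p,d,W=wrist();cv2.imwrite('pics/w3.png',p[:,:,::-1])
f=np.array([.309,-.951]);q=W[...,:2]-np.array([.524,.2255]);a=q@f;b=q@np.array([.951,.309]);z=W[...,2]
for lo in range(-20,80,8):
    k=(d>0)&(a>lo/1e3)&(a<(lo+8)/1e3)&(abs(b)<.015)&(z>.13)&(z<.2)
    if k.any():print(lo,k.sum(),'z',np.percentile(z[k],[50,95]).round(4),'b',np.percentile(b[k],[2,98]).round(4))
E
```

```text
[0.5387 0.1836 0.2767] yaw -72.22688690633396 F [ 0.1 -0.5  0.2] T [-0.041  0.004 -0.043] 0.00016704227768785435 j6 85.62381420428682
-20 39 z [0.1304 0.1312] b [-0.0058  0.0072]
-12 203 z [0.1513 0.154 ] b [-0.0123  0.0136]
-4 476 z [0.1528 0.1546] b [-0.0143  0.0145]
4 387 z [0.1516 0.153 ] b [-0.0108  0.0131]
12 322 z [0.1519 0.1529] b [-0.0084  0.0106]
20 320 z [0.1518 0.1529] b [-0.0086  0.0108]
28 329 z [0.1517 0.153 ] b [-0.0083  0.011 ]
36 362 z [0.1519 0.153 ] b [-0.0078  0.0117]
44 363 z [0.1517 0.153 ] b [-0.0078  0.0123]
52 374 z [0.1516 0.153 ] b [-0.0081  0.0124]
60 147 z [0.1516 0.153 ] b [-0.0073  0.0118]
```

View pics/w3.png

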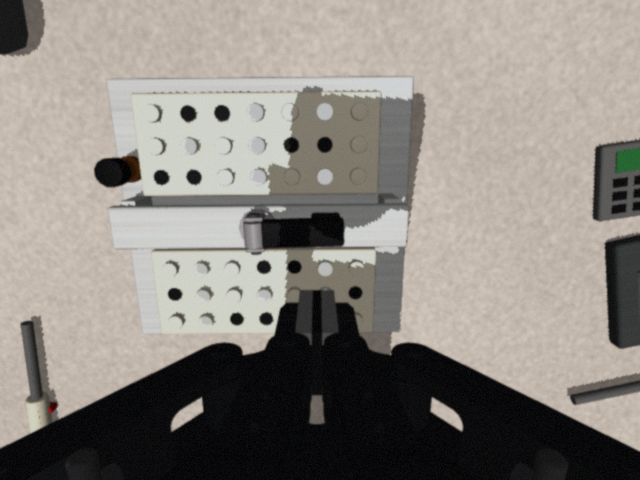

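The lever (265–340, 230) lies flat on the pad, and its top is level at z 0.152 along its whole length. It lines up with the bar to within about 3°. The arm is clear at z 0.277, so I hand in.

```bash
python3 -c "
from cell import bot
print(bot.sign_off())"
```

```text
the job is handed in; nothing more can be done
None
```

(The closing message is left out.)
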